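Stow the red-lidded canister in the packed galley caddy

ROBOT

A 6-joint arm with a two-finger parallel gripper is mounted at the origin on the work surface. World frame = base frame: x ahead of the robot, y to its left, z up, the work surface at z = 0. Lengths are in m, angles in rad, forces in N, time in s.
With the tool pointing down it reaches from about 0.275 to 0.825 m from the base axis. Payload 5.2 kg.
Tool frame: the origin (TCP) lies at the very end of the fingers, on their centre line; the grasp point (between the pads) lies 19 mm behind it (env.grip_point_offset is the distance from the TCP to the grasp point, in m); z points along the fingers, y is the direction in which the jaws open and shut (so a half turn about z gives the same grasp; the last joint's range is limited). The gripper opens to 93 mm and grips with 3 to 60 N. Pads are 15 mm wide; open, the fingers measure 128 mm over their backs; the gripper's body (75 mm by 188 mm) begins 65 mm behind the grasp point.
Start: joints at [0.97, 0.259, 1.535, -0, 1.348, -0.203], TCP at [0.213, 0.507, 0.219] pointing down, gripper open.
Joint ranges: [-3.14, 3.14], [-0.91, 2.08], [0.19, 2.58], [-1.22, 4.36], [0.22, 2.71], [-3.12, 3.12]. Speed limits (rad/s): [2.57, 2.57, 3.14, 3.14, 3.14, 3.14].

INTERFACE

Orientations are given as a 3x3 rotation matrix whose columns are the frame's x, y, z axes.
In Python, from plant import env gives the robot as it stands.
- The arm moves only by the shell command python3 -m handwheel 'ROWS' [FORCE]. ROWS is JSON, a list of rows, each a list of 3 entries, a list of its own where there are three numbers: the turn, a rotation vector about the tool's x, y, z in degrees, then the shift along the tool's x, y, z in m, then the finger opening in m, from 0 to 0.093. In form: [[[ax, ay, az], [x, y, z], gripper], ...]. A call has 1 to 8 rows; each row shifts and turns the commanded pose from where the row before left it, along the tool's axes as they then stand; what a row does not reach is not made up. A row lasts 1/10 s, in which the tool goes at most 50 mm and 8.59 degrees, less where a joint would pass 70% of its speed; a pose out of reach is approached as far as the arm can. A call is refused whole if a number of a shift passes 0.05 or a number of a turn 8.59, either way. A call with a gripper value outside its range is refused whole. The fingers move at their own pace and stop on an object; FORCE is the grip in N (left out, the last holds). Time passes only in rows, so rows that do not move let the fingers close. It gives the time, the measured TCP pose, the force and the opening at its end, in the units of the state.
- env.state(): the state, without advancing time (a new reading comes with each control period).
- env.read_camera(name): name is "scene" or "top" or "wrist"; returns a dict with "img" (400x640x3 uint8, red, green, blue), "z_map" (400x640 float32, m along the optical axis (not along the pixel's ray), 0 where there is no reading), "intrinsics" (3x3 intrinsics, pixels), "cam_to_world" (4x4, takes a point from camera to world coordinates). Camera axes: x right, y down, z forward; pixel columns grow to the right and rows downward; lengths in m; the calibration is good to about 2 mm. A picture is of the moment at which its call begins.
- env.job_done(): hands the job in, once; it reports no verdict.
The state is a dict: "time": time; "q": joint angles; "dq": joint speeds; "tau": joint torques, N m; "ee_pos": TCP position; "ee_rot": TCP orientation; "contact_force": force on the tool from outside, world axes, zero at the start; "torque": the same for the moment, N m; "opening": finger opening in m.
Only numpy, scipy, OpenCV 4.12 (cv2) and the standard library are available. Lean on these libraries where they do the work, as an engineer would, in place of code of your own. Each camera call takes 0.05 s, during which the arm holds its last target.

TASK

Pick up the red-lidded canister by its handle, lift it to the gap in the row of canisters in the wooden caddy and push it in, pointed end first, easing its neighbours apart without tipping any of them. Feel for the adjustable stop at the back of the gap and press the canister home on it, firmly for a moment but without ramming it or crushing the neighbours, then leave it standing square in the row and let go. Leave the mug, the bottle and the bowl where they are.

Things in the scene. Friction and masses are not known exactly. Their poses are not given: they have to be found in the camera images.
- tin_red: Slim aluminium canister, red lid, loose on the counter, 0.2-0.4 kg. Origin: centre of its underside; x along its 90 mm length to the pointed end, y across, z up. 40 mm wide from x = -45 to +10 mm, then both sides taper to a flat nose 16 mm wide at x = +45, the same at every height. Lid top at z = 86 mm; on its middle a red handle block 14 (x) by 30 (y) mm, z = 86 to 122 mm.
- tin_red_handle (a point): Middle of the red handle block where it is to be gripped across its 14 mm thickness (along the canister's x), 110 mm above its underside and 24 mm above the lid.
- tin_red_nose (a point): Middle of the flat 16 mm wide nose face at the red canister's pointed end, 40 mm above its underside.
- caddy: Wooden caddy fixed to the counter, open in front (-x) and on top. Origin: centre of its underside; x to its back, y along the row, z up. Floor top z = 6 mm, x = -45 to +62 mm. End wall at -y: inner face y = -115 mm, top z = 66. Back wall top z = 60. Row from -y to +y: end wall, two canisters, gap (27-33 mm at first), two canisters, bookend. Red one's place: middle near y = -15 to -12 mm.
- back_strip: Back fitting of the caddy, fixed: a rubber strip (face at caddy x = +50 mm) and, in the gap (caddy y = -31 to -9.5 mm, z = 10 to 54 mm), an adjustable rigid stop plate. The plate's face stands 2 to 22 mm in front of the strip (caddy x = 28 to 48 mm), not told by this pose: feel for it. The red canister stops on it, origin at caddy x = -17 to +3 mm. Origin: caddy (53, 10, 10) mm.
- bookend (a joint): Blue sliding bookend at the row's +y end, a plate 10 mm thick, 88 mm deep, 62 mm high. Value in m along the caddy's +y, 0 to 0.035; its face to the row is at caddy y = 82 mm + value. It stays where it is pushed and gives way at about 2 N; at first there may be up to 12 mm of air between it and the row.
- tin_green: White canister with green lid, standing loose in the caddy row (the place of each colour varies). A plain box 90 mm (x) by 40 mm (y), lid top at 86 mm, with the same handle block as the red one (14 by 30 mm, up to 122 mm). Origin: centre of its underside. About 0.2 to 0.4 kg.
- tin_yellow: The same with a yellow lid, in the caddy row.
- tin_orange: The same with an orange lid, in the caddy row.
- tin_grey: The same with a grey lid, in the caddy row.
- mug: Blue mug, 76 mm across, 85 mm high, origin at the centre of its underside; not to be disturbed.
- oil_bottle: Green bottle, 56 mm across, 170 mm high, origin at the centre of its underside; not to be disturbed.
- bowl: Black bowl, 110 mm across, 50 mm high, origin at the centre of its underside; not to be disturbed.
Mind the look-alikes: they are no part of the job. What is shaped like the tin_green but blue is not meant. Leave any blue look-alike of the tin_yellow alone.

How it is judged:
By the outcome, as a careful person would: the job done as asked, in the order asked, and still so for the second after the job is handed in, with the robot touching nothing.
It also fails if it takes over 64 s, if anything falls off the work surface, if the arm or the gripper's body presses on something with over 40 N, if the wrist force passes 120 N, or if a joint passes its speed limit or range.

## Working session

There is one attempt and no reset: what is moved stays moved. The work goes in short steps, Python scripts to look and compute and a shell command to move; the robot and the scene stay as the last step left them, time stands still between calls to the robot, and variables do not carry over. Pictures are saved under pics/ and viewed, and the job is handed in when it is done.

```bash
ls; mkdir -p pics
cat > h.py <<'E'
import numpy as np, cv2
from plant import env
def cam(n,save=None):
    c=env.read_camera(n)
    if save: cv2.imwrite('pics/'+save,c['img'][:,:,::-1])
    np.savez('last_%s.npz'%n,**c)
    return c
def px(c,u,v,d=None):
    K=c['intrinsics'];T=c['cam_to_world']
    z=c['z_map'][int(v),int(u)] if d is None else d
    p=np.array([(u-K[0,2])/K[0,0]*z,(v-K[1,2])/K[1,1]*z,z,1])
    return (T@p)[:3]
def cloud(c):
    K=c['intrinsics'];T=c['cam_to_world'];z=c['z_map'].astype(float)
    v,u=np.mgrid[:400,:640]
    P=np.stack([(u-K[0,2])/K[0,0]*z,(v-K[1,2])/K[1,1]*z,z,np.ones_like(z)],-1)
    return (P@T.T)[...,:3]
E
python3 - <<'E'
from h import *
s=env.state();print(s)
for n in ('scene','top','wrist'):
    c=cam(n,n+'0.png'); print(n,c['cam_to_world'].round(3).tolist(),c['intrinsics'].tolist())
E
```

```text
pics
{'time': 0.0, 'q': array([ 9.70203723e-01,  2.59354045e-01,  1.53605510e+00,  9.85052800e-06,
        1.34798076e+00, -2.02805768e-01]), 'dq': array([-0.00180372,  0.00044501, -0.00055414,  0.00019985, -0.0007954 ,
       -0.0004495 ]), 'tau': array([ 1.37632356e-03, -4.37310612e+01, -2.84013569e+01,  7.17952126e-02,
        4.11699247e-02, -1.50634546e-04]), 'ee_pos': array([0.21273181, 0.50662097, 0.21782298]), 'ee_rot': array([[-9.21919548e-01,  3.87380046e-01, -1.02360729e-03],
       [ 3.87381220e-01,  9.21918439e-01, -1.47730206e-03],
       [ 3.71405100e-04, -1.75847989e-03, -9.99998385e-01]]), 'contact_force': array([0.79139978, 0.46083144, 0.37645666]), 'torque': array([-0.03251859,  0.01301344, -0.02232153]), 'opening': 0.09291501383453676}
scene [[-0.289, 0.811, -0.508, 1.21], [0.957, 0.244, -0.155, 0.203], [-0.002, -0.531, -0.847, 1.229], [0.0, 0.0, 0.0, 1.0]] [[403.8487238273843, 0.0, 324.36760802871953], [0.0, 403.8487238273843, 194.92673250938287], [0.0, 0.0, 1.0]]
top [[0.021, -0.987, 0.162, 0.332], [-1.0, -0.021, 0.004, -0.006], [-0.0, -0.162, -0.987, 1.351], [0.0, 0.0, 0.0, 1.0]] [[485.9914967840632, 0.0, 319.6714159228951], [0.0, 485.9914967840632, 199.75860583264696], [0.0, 0.0, 1.0]]
wrist [[0.387, 0.896, 0.218, 0.152], [0.922, -0.376, -0.094, 0.533], [-0.002, 0.237, -0.972, 0.385], [0.0, 0.0, 0.0, 1.0]] [[320.3186307945493, 0.0, 319.27430266403434], [0.0, 320.3186307945493, 199.84977121154725], [0.0, 0.0, 1.0]]
```

View pics/top0.png

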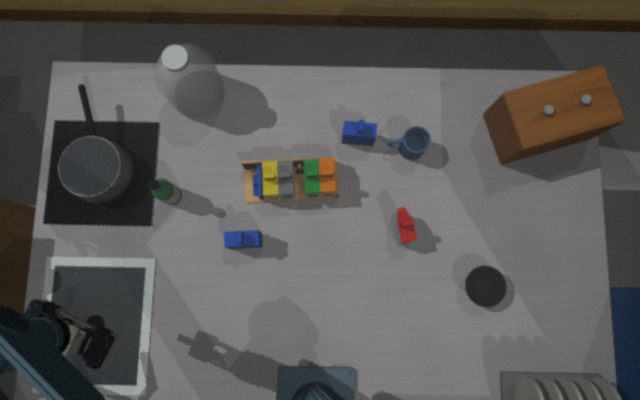

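View pics/scene0.png

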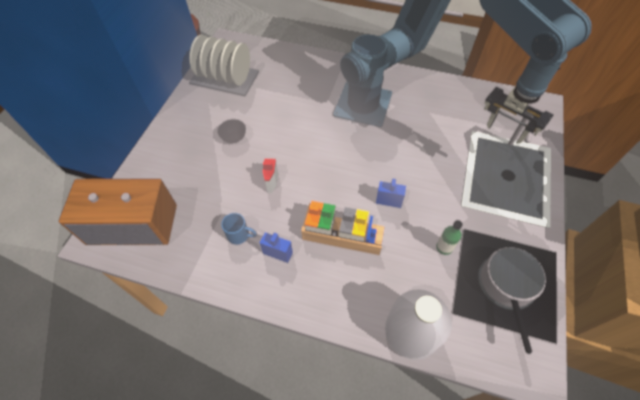

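View pics/wrist0.png

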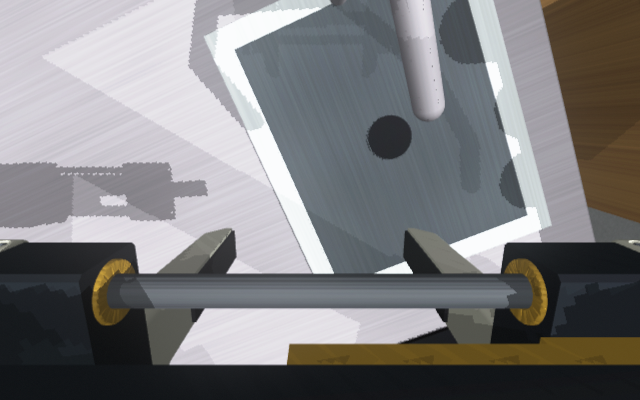

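The top view shows the red canister near (405,225) and the caddy near (292,180), with the row from left (+y) being bookend, yellow, grey, gap, green, orange. I'll enlarge both.

Run:
```python
from h import *
c=dict(np.load('last_top.npz'))
im=c['img'][:,:,::-1]
a=cv2.resize(im[195:255,375:445],None,fx=8,fy=8,interpolation=cv2.INTER_CUBIC)
b=cv2.resize(im[145:215,235:350],None,fx=6.9,fy=6.9,interpolation=cv2.INTER_CUBIC)
cv2.imwrite('pics/a1.png',a);cv2.imwrite('pics/b1.png',b)
P=cloud(c)
hsv=cv2.cvtColor(c['img'],cv2.COLOR_RGB2HSV)
m=((hsv[...,0]<6)|(hsv[...,0]>174))&(hsv[...,1]>140)&(hsv[...,2]>50)
m[:,:375]=0;m[:,445:]=0;m[:190]=0;m[260:]=0
Q=P[m];print(m.sum(),np.percentile(Q,[0,5,50,95,100],axis=0).round(4))
for lo,hi in((.075,.095),(.115,.13)):
    k=(Q[:,2]>lo)&(Q[:,2]<hi);q=Q[k];print(k.sum(),q.mean(0).round(4),cv2.minAreaRect((q[:,:2]*1000).astype(np.float32)),cv2.boxPoints(cv2.minAreaRect((q[:,:2]*1000).astype(np.float32))).round(1).tolist())
# caddy: handles tops
box=P[150:210,240:345].reshape(-1,3)
k=box[:,2]>.1;print(box[k].min(0),box[k].max(0))
for n,u,v in(('e',0,0),):pass
```

```text
424 [[ 0.4347 -0.2558  0.0565]
 [ 0.4407 -0.2475  0.0815]
 [ 0.4734 -0.2265  0.0863]
 [ 0.5142 -0.2109  0.1223]
 [ 0.5222 -0.2078  0.126 ]]
346 [ 0.4736 -0.2277  0.0855] ((479.89251708984375, -227.2681427001953), (87.06256866455078, 38.6821403503418), 14.615360260009766) [[432.8999938964844, -219.5], [442.70001220703125, -257.0], [526.9000244140625, -235.0], [517.0999755859375, -197.60000610351562]]
64 [ 0.4807 -0.2257  0.1213] ((480.8983459472656, -225.6173095703125), (13.810779571533203, 28.420034408569336), 14.070201873779297) [[470.70001220703125, -213.5], [477.70001220703125, -241.10000610351562], [491.1000061035156, -237.6999969482422], [484.1000061035156, -210.1999969482422]]
[ 0.33229176 -0.03264902  0.10018584] [0.61412155 0.14598883 1.35135536]
```

View pics/a1.png

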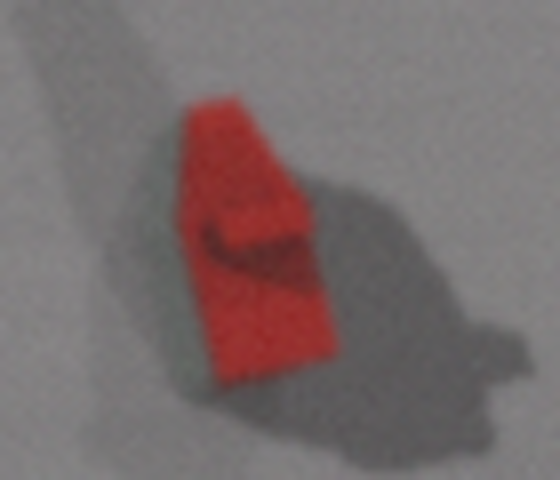

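View pics/b1.png

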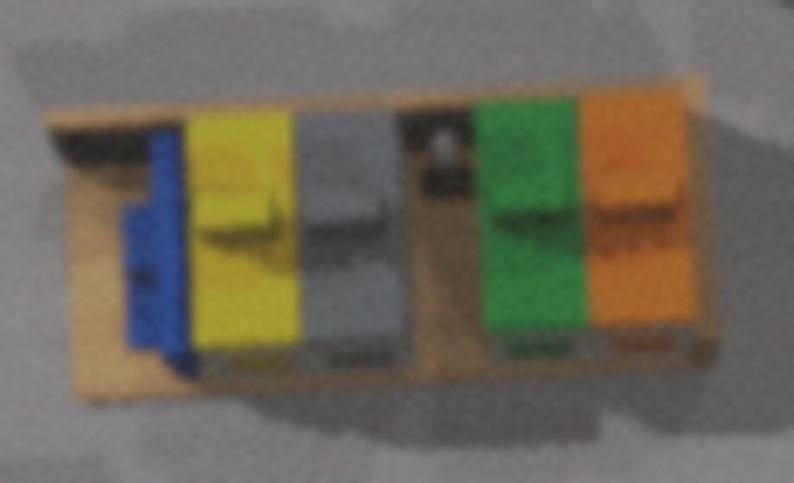

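The red nose points up the image (world +x), turned slightly to +y. The gap lies between grey and green, with the caddy turned a few degrees. I'll measure the lids, walls and bookend.

Run:
```python
from h import *
c=dict(np.load('last_top.npz'))
P=cloud(c);hsv=cv2.cvtColor(c['img'],cv2.COLOR_RGB2HSV).astype(int)
H,S,V=hsv[...,0],hsv[...,1],hsv[...,2]
reg=np.zeros_like(H,bool);reg[150:210,240:345]=1
ms={'orange':(H>8)&(H<19)&(S>180)&(V>120),'yellow':(H>23)&(H<34)&(S>170),'green':(H>45)&(H<75)&(S>120),'grey':(S<110)}
for n,m in ms.items():
    m=m&reg&(P[...,2]>.085)&(P[...,2]<.1); q=P[m]
    m2=reg&(P[...,2]>.085)
    if len(q)<10: print(n,len(q));continue
    r=cv2.minAreaRect((q[:,:2]*1000).astype(np.float32));print(n,m.sum(),q.mean(0).round(4),q[:,2].min(),np.round(r[0],1),np.round(r[1],1),round(r[2],2), np.median(c['img'][m],0))
m=reg&(P[...,2]>.118);n,l,st,ce=cv2.connectedComponentsWithStats(m.astype(np.uint8))
for i in range(1,n):
    q=P[l==i];q=q[q[:,2]<.15]
    if len(q)>20: r=cv2.minAreaRect((q[:,:2]*1000).astype(np.float32));print('handle',len(q),ce[i].round(1),q.mean(0).round(4),np.round(r[0],1),np.round(r[1],1),round(r[2],2))
m=reg&(P[...,2]>.0835)&(P[...,2]<.13)
m=reg&(P[...,2]>.0865)&(P[...,2]<.099)
n,l,st,ce=cv2.connectedComponentsWithStats(m.astype(np.uint8))
for i in range(1,n):
    q=P[l==i]
    if len(q)>20: r=cv2.minAreaRect((q[:,:2]*1000).astype(np.float32));print('lid',len(q),ce[i].round(1),q.mean(0).round(4),np.round(r[0],1),np.round(r[1],1),round(r[2],2))
print(P[162:206:4,306].round(3).tolist()); print((P[170,240:344:2,:]*1000).round(0).astype(int).tolist())
```

```text
orange 237 [ 0.6064 -0.0199  0.0911] 0.08523958596522596 [605.8 -19.9] [86.1 34.9] 3.92 [163.  98.  43.]
yellow 294 [0.5936 0.1322 0.0914] 0.08509842211974705 [595.  132.1] [86.9 35.3] 2.95 [163. 150.  48.]
green 288 [0.6013 0.0216 0.0909] 0.08549712575943613 [602.7  21.2] [84.8 35.4] 5.64 [ 50. 109.  60.]
grey 501 [0.5984 0.0802 0.0913] 0.08502989697119978 [599.5  76.7] [ 91.  150.8] 4.5 [92. 94. 91.]
handle 66 [327.  171.6] [ 0.6067 -0.0192  0.1266] [607.2 -18.3] [14.5 28.6] 5.65
handle 62 [284.2 174. ] [0.5981 0.0908 0.1264] [599.2  91.6] [14.5 26.6] 1.91
handle 67 [311.1 172.5] [0.6035 0.0216 0.1266] [603.4  20.6] [14.  28.5] 0.69
handle 67 [268.7 174.9] [0.5951 0.1307 0.1264] [595.5 131.3] [14.4 28.6] 5.36
lid 799 [319.  175.3] [0.6043 0.0014 0.0912] [605.5   1.3] [90.9 80.5] 4.37
lid 822 [277.3 177.8] [0.5953 0.1114 0.0915] [597.  111.7] [91.  80.6] 4.2
[[0.639, 0.037, 0.093], [0.63, 0.037, 0.086], [0.61, 0.035, 0.125], [0.599, 0.035, 0.129], [0.596, 0.036, 0.092], [0.584, 0.035, 0.096], [0.575, 0.035, 0.09], [0.564, 0.035, 0.09], [0.558, 0.035, 0.062], [0.556, 0.037, 0.008], [0.546, 0.037, 0.002]]
[[634, 227, 1], [635, 221, -1], [634, 215, 4], [634, 209, 5], [634, 203, 7], [635, 198, 3], [635, 193, -1], [635, 187, 1], [634, 181, 5], [619, 166, 72], [620, 161, 70], [615, 153, 93], [615, 147, 95], [616, 142, 92], [617, 137, 88], [616, 132, 92], [617, 127, 89], [616, 121, 93], [616, 116, 93], [616, 110, 94], [616, 105, 93], [617, 100, 88], [617, 95, 89], [616, 89, 95], [616, 84, 93], [617, 78, 93], [617, 73, 92], [638, 73, 1], [627, 65, 48], [626, 59, 52], [628, 54, 47], [628, 49, 44], [617, 41, 94], [610, 35, 125], [610, 30, 126], [609, 24, 130], [610, 19, 129], [610, 14, 129], [610, 9, 129], [619, 4, 88], [620, -1, 86], [610, -6, 128], [611, -12, 128], [611, -17, 127], [610, -22, 130], [611, -27, 126], [611, -32, 128], [624, -39, 69], [625, -44, 66], [640, -52, 2], [642, -58, -4], [642, -63, -5]]
```

```bash
python3 -m handwheel '[[[0,0,0],[-0.033,-0.036,0],0.093],[[0,0,0],[-0.033,-0.036,0],0.093],[[0,0,0],[-0.033,-0.036,0],0.093],[[0,0,0],[-0.033,-0.036,0],0.093],[[0,0,0],[-0.033,-0.036,0],0.093],[[0,0,0],[-0.033,-0.036,0],0.093],[[0,0,0],[-0.033,-0.036,0],0.093],[[0,0,0],[-0.033,-0.036,0],0.093]]' 
python3 -m handwheel '[[[0,0,0],[-0.033,-0.036,0],0.093],[[0,0,0],[-0.033,-0.036,0],0.093],[[0,0,0],[-0.033,-0.036,0],0.093],[[0,0,0],[-0.033,-0.036,0],0.093],[[0,0,0],[-0.033,-0.036,0],0.093],[[0,0,0],[-0.033,-0.036,0],0.093],[[0,0,0],[-0.016,-0.018,0],0.093]]'
python3 -m handwheel '[[[0,0,8.5],[0,0,0],0.093],[[0,0,8.5],[0,0,0],0.093],[[0,0,8.5],[0,0,0],0.093],[[0,0,8.5],[0,0,0],0.093],[[0,0,8.5],[0,0,0],0.093],[[0,0,8.5],[0,0,0],0.093],[[0,0,1.7],[0,0,0],0.093],[[0,0,0],[0,0,0],0.093]]'
cat > st.py <<'E'
from h import *
import sys
s=env.state();R=s['ee_rot'];p=s['ee_pos']
print('t',s['time'],'p',(p*1000).round(2),'yawY',np.degrees(np.arctan2(R[1,1],R[0,1])).round(2),'z',R[:,2].round(4),'F',s['contact_force'].round(2),'T',s['torque'].round(2),'op',round(s['opening'],4))
def d(x,y,z): 
    t=np.array([x,y,z])/1000-p; print('shift tool mm',(R.T@t*1000).round(1))
if len(sys.argv)>3: d(*map(float,sys.argv[1:4]))
E
python3 st.py 480.4 -226.5 150
python3 - <<'E'
from h import *
c=cam('wrist','w1.png')
E
```

```text
time: 0.95
ee_pos: [0.3449, 0.1375, 0.2187]
ee_rot: [[-0.922, 0.387, 0.001], [0.387, 0.922, 0.0], [-0.001, 0.0, -1.0]]
contact_force: [1.5, 0.1, 0.6]
opening: 0.0929
time: 1.65
ee_pos: [0.4523, -0.1632, 0.2183]
ee_rot: [[-0.921, 0.39, 0.0], [0.39, 0.921, -0.001], [-0.0, -0.001, -1.0]]
contact_force: [0.5, 0.8, 0.4]
opening: 0.093
time: 2.45
ee_pos: [0.4514, -0.1593, 0.2185]
ee_rot: [[-0.253, 0.967, -0.0], [0.967, 0.253, 0.0], [0.0, -0.0, -1.0]]
contact_force: [-0.9, -0.5, 0.1]
opening: 0.0933
t 2.45 p [ 451.39 -159.25  218.48] yawY 14.65 z [-3.e-04  2.e-04 -1.e+00] F [-0.89 -0.49  0.12] T [-0.02 -0.02  0.02] op 0.0933
shift tool mm [-72.4  11.1  68.5]
```

View pics/w1.png

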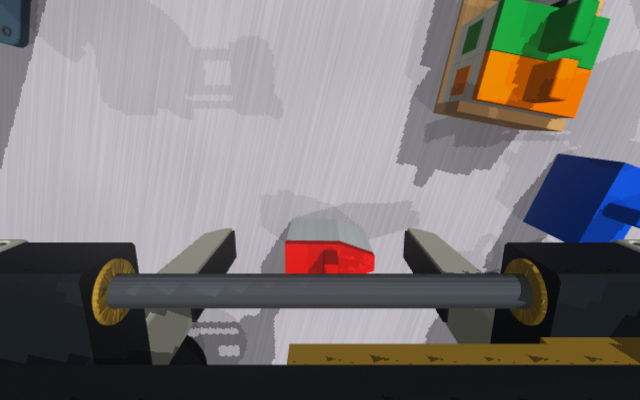

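The wrist view shows the red canister at (330,258), nose to the right (tool +y) and aligned with the jaws. I'll move over it.

```bash
python3 -m handwheel '[[[0,0,0],[-0.036,0.0055,0],0.093],[[0,0,0],[-0.036,0.0055,0],0.093],[[0,0,0],[0,0,0.03],0.093],[[0,0,0],[0,0,0.03],0.06],[[0,0,0],[0,0,0],0.06],[[0,0,0],[0,0,0],0.06]]'
python3 st.py 480.4 -226.5 91
python3 - <<'E'
from h import *
c=cam('wrist','w2.png');c=cam('top','t2.png')
cv2.imwrite('pics/t2c.png',cv2.resize(c['img'][190:260,360:450,::-1],None,fx=8,fy=8))
E
```

```text
time: 3.1
ee_pos: [0.48, -0.2261, 0.1588]
ee_rot: [[-0.252, 0.968, -0.001], [0.968, 0.252, 0.001], [0.001, -0.001, -1.0]]
contact_force: [-0.5, -0.7, 0.2]
opening: 0.0736
t 3.1 p [ 480.03 -226.15  158.77] yawY 14.59 z [-1.e-03  7.e-04 -1.e+00] F [-0.48 -0.73  0.25] T [-0.1   0.01 -0.06] op 0.0736
shift tool mm [-0.5  0.3 67.8]
```

View pics/w2.png

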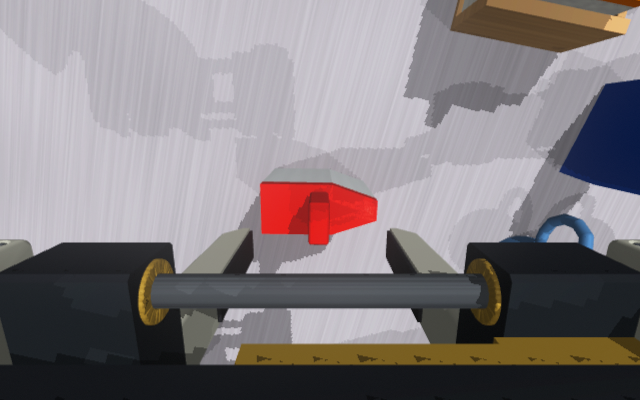

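The handle at (319,218) is centred between the jaws. I'll check the cross position from wrist depth.

Run:
```python
from h import *
c=dict(np.load('last_wrist.npz'));P=cloud(c);im=c['img'].astype(int)
m=(im[...,0]>120)&(im[...,1]<60);m[:150]=0;m[250:]=0
for lo,hi in((.08,.092),(.117,.13)):
    q=P[m&(P[...,2]>lo)&(P[...,2]<hi)];r=cv2.minAreaRect((q[:,:2]*1000).astype(np.float32));print(len(q),r,q[:,2].mean())
```

```text
4348 ((478.4952697753906, -225.63108825683594), (89.32131958007812, 40.34588623046875), 13.771882057189941) 0.08660472357731558
883 ((479.0715026855469, -225.00408935546875), (13.439516067504883, 29.72572135925293), 14.131107330322266) 0.12236304400504178
```

```bash
python3 -m handwheel '[[[0,0,0.5],[0.0006,-0.0005,0.03],0.06],[[0,0,0],[0,0,0.025],0.06],[[0,0,0],[0,0,0.012],0.06],[[0,0,0],[0,0,0],0.0],[[0,0,0],[0,0,0],0.0],[[0,0,0],[0,0,0],0.0],[[0,0,0],[0,0,0],0.0],[[0,0,0],[0,0,0],0.0]]' 45
python3 st.py
python3 -m handwheel '[[[0,0,0],[0,0,0],0.0],[[0,0,0],[0,0,0],0.0],[[0,0,0],[0,0,0],0.0]]'
python3 st.py
```

```text
time: 4.0
ee_pos: [0.48, -0.2262, 0.0925]
ee_rot: [[-0.242, 0.97, 0.001], [0.97, 0.242, -0.001], [-0.001, 0.001, -1.0]]
contact_force: [0.2, 0.5, 0.1]
opening: 0.0245
t 4.0 p [ 480.   -226.16   92.47] yawY 14.01 z [ 1.2e-03 -9.0e-04 -1.0e+00] F [0.17 0.47 0.07] T [-0.05  0.05 -0.01] op 0.0245
time: 4.3
ee_pos: [0.4796, -0.226, 0.0919]
ee_rot: [[-0.242, 0.97, 0.0], [0.97, 0.242, -0.0], [-0.0, 0.0, -1.0]]
contact_force: [-0.6, -0.1, 2.8]
opening: 0.0137
t 4.3 p [ 479.58 -225.98   91.9 ] yawY 14.01 z [ 1.e-04 -3.e-04 -1.e+00] F [-0.63 -0.13  2.82] T [ 0.01  0.12 -0.  ] op 0.0137
```

```bash
python3 -m handwheel '[[[0,0,0],[0,0,-0.01],0.0],[[0,0,0],[0,0,-0.02],0.0],[[0,0,0],[0,0,0],0.0]]'
python3 -m handwheel '[[[0,0,0],[0.02,0.006,0],0.0],[[0,0,0],[0.038,0.011,0],0.0],[[0,0,0],[0.042,0.012,0],0.0],[[0,0,0],[0.042,0.012,0],0.0],[[0,0,0],[0.042,0.012,0],0.0],[[0,0,0],[0.042,0.012,0],0.0],[[0,0,0],[0.028,0.010,0],0.0],[[0,0,0],[0.008,0.003,0],0.0]]'
python3 -m handwheel '[[[0,0,4],[0,0,0],0.0],[[0,0,5.6],[0,0,0],0.0],[[0,0,0],[0,0,0],0.0],[[0,0,0],[0,0,0],0.0]]'
python3 st.py 491.5 48.2 99.5
python3 - <<'E'
from h import *
c=cam('wrist','w3.png');c=cam('top','t3.png')
cv2.imwrite('pics/t3c.png',cv2.resize(c['img'][135:235,230:360,::-1],None,fx=6,fy=6))
E
```

```text
time: 4.6
ee_pos: [0.4809, -0.2267, 0.1239]
ee_rot: [[-0.242, 0.97, 0.003], [0.97, 0.242, -0.003], [-0.003, 0.003, -1.0]]
contact_force: [-0.2, 0.2, -2.7]
opening: 0.0137
time: 5.4
ee_pos: [0.4911, 0.0503, 0.1211]
ee_rot: [[-0.245, 0.969, -0.001], [0.969, 0.245, 0.001], [0.001, -0.001, -1.0]]
contact_force: [-0.4, -1.2, -3.1]
opening: 0.014
time: 5.8
ee_pos: [0.4917, 0.0466, 0.1213]
ee_rot: [[-0.079, 0.997, -0.001], [0.997, 0.079, -0.0], [-0.0, -0.001, -1.0]]
contact_force: [0.3, -0.5, -4.1]
opening: 0.014
t 5.8 p [491.72  46.65 121.33] yawY 4.52 z [-5.e-04 -2.e-04 -1.e+00] F [ 0.34 -0.55 -4.1 ] T [-0.06  0.03  0.01] op 0.014
shift tool mm [ 1.6 -0.1 21.8]
```

View pics/w3.png

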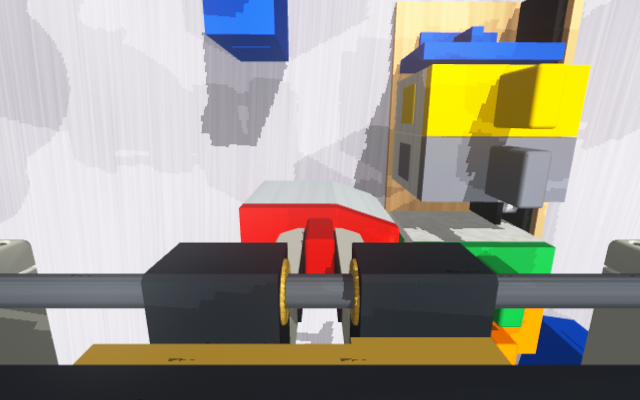

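View pics/t3c.png

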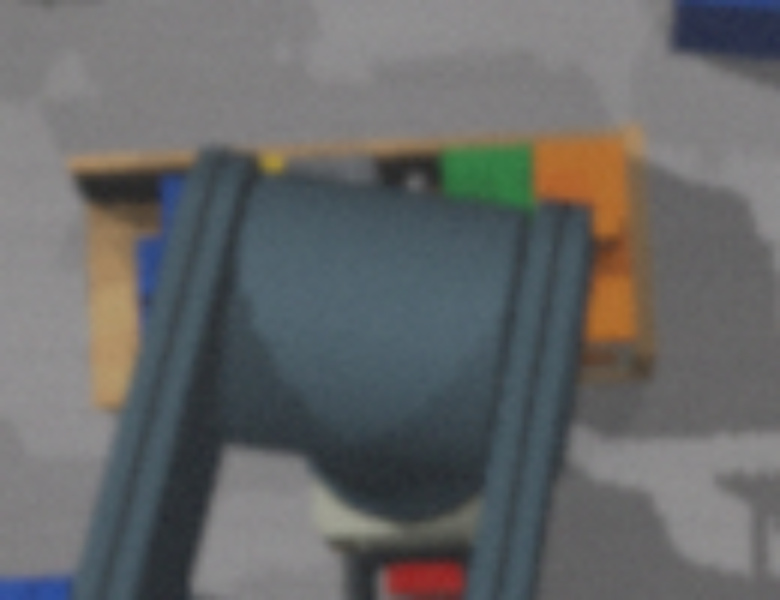

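The wrist view shows the canister in hand and upright, with the nose just in front of the gap: grey's edge is at (500,203) and green's at (475,240). I'll measure both edges from wrist depth.

Run:
```python
from h import *
c=dict(np.load('last_wrist.npz'));P=cloud(c)*1000
hsv=cv2.cvtColor(c['img'],cv2.COLOR_RGB2HSV).astype(int);H,S,V=hsv[...,0],hsv[...,1],hsv[...,2]
reg=np.zeros_like(H,bool);reg[50:245,395:600]=1
for n,m in(('yellow',(H>23)&(H<34)&(S>170)),('grey',S<110),('green',(H>45)&(H<75)&(S>120)),('blue',(H>100)&(S>150))):
    zl=(60,75) if n=='blue' else (84,98)
    q=P[m&reg&(P[...,2]>zl[0])&(P[...,2]<zl[1])]
    if len(q)<20: print(n,len(q)); continue
    r=cv2.minAreaRect(q[:,:2].astype(np.float32));print(n,len(q),q[:,2].mean(),np.round(r[0],1),np.round(r[1],1),round(r[2],2),q.min(0).round(1),q.max(0).round(1))
    a=np.radians(4.35);cx=np.array([np.cos(a),np.sin(a)]);cy=np.array([-np.sin(a),np.cos(a)])
    o=np.array([594.8,75.7]);d=q[:,:2]-o
    print('  caddy x',np.percentile(d@cx,[1,99]).round(1),'y',np.percentile(d@cy,[1,99]).round(1))
hm=(H<5)&(S>180)
for zl in((136,154),(112,119)):
    q=P[:250][hm[:250]&(P[:250,:,2]>zl[0])&(P[:250,:,2]<zl[1])];print('red',len(q))
    if len(q)>20:
        d=q[:,:2]-o;print(q[:,2].mean(),np.percentile(d@cx,[1,99]).round(1),np.percentile(d@cy,[1,99]).round(1), cv2.minAreaRect(q[:,:2].astype(np.float32)))
d=np.array([491.72,46.65])-o;print('tcp caddy',d@cx,d@cy)
```

```text
yellow 7095 92.5708152289861 [593.7 133.3] [91.4 40.6] 3.74 [547.3 110.2  84. ] [640.5 156.1  96.9]
  caddy x [-41.5  47.5] y [37.9 77.4]
grey 6690 92.4658034429121 [596.8  98.2] [ 92.1 111.3] 3.68 [547.4  40.   84. ] [645.7 154.6  98. ]
  caddy x [-41.8  47.8] y [-2.6 36.9]
green 238 86.63511739262962 [615.3  44. ] [57.1  1.4] 3.91 [586.8  41.6  84. ] [643.8  46.3  89.8]
  caddy x [-9.8 45.7] y [-33.7 -32.6]
blue 1351 70.55766121694863 [591.8 162.5] [88.9  6. ] 4.8 [547.4 156.6  67.7] [636.2 168.5  72.8]
  caddy x [-39.8  46.5] y [84.1 89.6]
red 626
148.06746511406325 [-112.1  -98.9] [-10.9  -5.5] ((490.23858642578125, 59.36758041381836), (13.364033699035645, 5.9641923904418945), 5.1468400955200195)
red 3741
115.99673283653793 [-149.7  -62.1] [-20.7  -0.7] ((490.3380432128906, 56.87061309814453), (90.0602798461914, 20.894596099853516), 4.568965435028076)
tcp caddy -104.98647049823647 -21.147811052752207
```

```bash
python3 -m handwheel '[[[0,0,0.3],[0.004,0,0.011],0.0],[[0,0,0],[0.003,0,0.010],0.0],[[0,0,0],[0,0.008,0],0.0],[[0,0,0],[0,0.010,0],0.0],[[0,0,0],[0,0,0],0.0],[[0,0,0],[0,0,0],0.0]]'
cat > cf.py <<'E'
from h import *
s=env.state();a=np.radians(4.35);cx=np.array([np.cos(a),np.sin(a)]);cy=np.array([-np.sin(a),np.cos(a)])
p=s['ee_pos']*1000;d=p[:2]-[594.8,75.7];F=s['contact_force'];R=s['ee_rot']
print('t %.2f caddy x %.2f y %.2f z %.2f  yaw %.2f tilt xy(caddy) %.4f %.4f'%(s['time'],d@cx,d@cy,p[2],np.degrees(np.arctan2(R[1,1],R[0,1])),R[:2,2]@cx,R[:2,2]@cy),'F %.2f %.2f %.2f'%(F[:2]@cx,F[:2]@cy,F[2]),'T',s['torque'].round(2),'op %.4f'%s['opening'])
E
python3 cf.py
```

```text
time: 6.5
ee_pos: [0.5099, 0.0555, 0.1008]
ee_rot: [[-0.072, 0.997, 0.0], [0.997, 0.072, -0.0], [-0.0, 0.0, -1.0]]
contact_force: [-0.3, -0.0, -2.8]
opening: 0.0138
t 6.50 caddy x -86.14 y -13.73 z 100.78  yaw 4.12 tilt xy(caddy) 0.0004 -0.0002 F -0.32 0.00 -2.83 T [-0.04  0.05 -0.  ] op 0.0138
```

```bash
python3 -m handwheel '[[[0,0,0],[0,0.005,0],0.0],[[0,0,0],[0,0.005,0],0.0],[[0,0,0],[0,0.004,0],0.0],[[0,0,0],[0,0.003,0],0.0],[[0,0,0],[0,0,0],0.0]]'; python3 cf.py
python3 -m handwheel '[[[0,0,0],[0,0.003,0],0.0],[[0,0,0],[0,0.003,0],0.0],[[0,0,0],[0,0.003,0],0.0],[[0,0,0],[0,0.003,0],0.0]]'; python3 cf.py
```

```text
time: 7.0
ee_pos: [0.5267, 0.0566, 0.1007]
ee_rot: [[-0.072, 0.997, 0.0], [0.997, 0.072, -0.0], [-0.0, 0.0, -1.0]]
contact_force: [0.1, -0.3, -2.6]
opening: 0.0137
t 7.00 caddy x -69.33 y -13.89 z 100.66  yaw 4.10 tilt xy(caddy) 0.0004 -0.0002 F 0.12 -0.28 -2.64 T [-0.24  0.07  0.  ] op 0.0137
time: 7.4
ee_pos: [0.5383, 0.0575, 0.1006]
ee_rot: [[-0.072, 0.997, -0.0], [0.997, 0.072, -0.0], [-0.0, -0.0, -1.0]]
contact_force: [-2.1, -2.6, -2.6]
opening: 0.0135
t 7.40 caddy x -57.70 y -13.88 z 100.61  yaw 4.11 tilt xy(caddy) -0.0003 -0.0003 F -2.33 -2.45 -2.64 T [-0.81  0.46 -0.07] op 0.0135
```

```bash
python3 -m handwheel '[[[0,0,0],[0,0.002,0],0.0],[[0,0,0],[0,0.002,0],0.0],[[0,0,0],[0,0.002,0],0.0],[[0,0,0],[0,0.002,0],0.0],[[0,0,0],[0,0.002,0],0.0]]' 60; python3 cf.py
python3 - <<'E'
from h import *
c=cam('wrist','w4.png')
E
```

```text
time: 7.9
ee_pos: [0.5487, 0.0582, 0.1008]
ee_rot: [[-0.072, 0.997, 0.001], [0.997, 0.072, -0.0], [-0.0, 0.001, -1.0]]
contact_force: [-1.5, -2.4, -3.7]
opening: 0.0136
t 7.90 caddy x -47.34 y -13.92 z 100.77  yaw 4.10 tilt xy(caddy) 0.0008 -0.0001 F -1.68 -2.30 -3.74 T [-0.83  0.38  0.02] op 0.0136
```

View pics/w4.png

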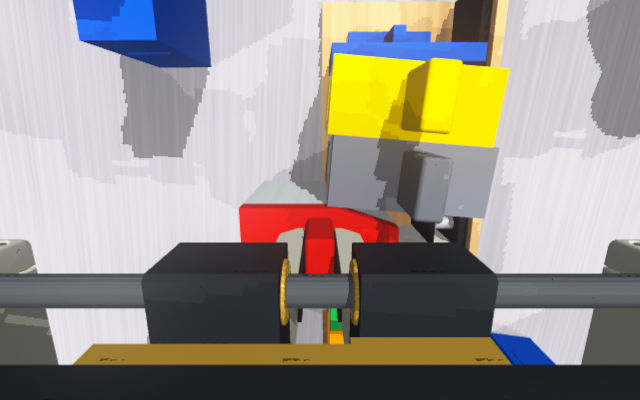

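Wrist view: red's shoulder touches grey at (335,207). Grey and yellow have eased toward the bookend, slightly yawed and upright. I'll continue.

```bash
python3 -m handwheel '[[[0,0,0],[0,0.002,0],0.0],[[0,0,0],[0,0.002,0],0.0],[[0,0,0],[0,0.002,0],0.0],[[0,0,0],[0,0.002,0],0.0],[[0,0,0],[0,0.002,0],0.0],[[0,0,0],[0,0.002,0],0.0]]' 60; python3 cf.py
python3 -m handwheel '[[[0,0,0],[0,0.002,0],0.0],[[0,0,0],[0,0.002,0],0.0],[[0,0,0],[0,0.002,0],0.0],[[0,0,0],[0,0.002,0],0.0],[[0,0,0],[0,0.001,0],0.0]]' 60; python3 cf.py
```

```text
time: 8.55
ee_pos: [0.5603, 0.0592, 0.1006]
ee_rot: [[-0.072, 0.997, -0.0], [0.997, 0.072, 0.0], [0.0, -0.0, -1.0]]
contact_force: [-1.7, -4.0, -2.5]
opening: 0.0134
t 8.55 caddy x -35.70 y -13.82 z 100.63  yaw 4.11 tilt xy(caddy) -0.0001 0.0000 F -1.97 -3.90 -2.47 T [-0.86  0.38 -0.03] op 0.0134
time: 9.05
ee_pos: [0.5692, 0.0599, 0.1006]
ee_rot: [[-0.072, 0.997, -0.0], [0.997, 0.072, 0.0], [0.0, -0.0, -1.0]]
contact_force: [-1.6, -3.2, -2.9]
opening: 0.0137
t 9.05 caddy x -26.68 y -13.84 z 100.61  yaw 4.11 tilt xy(caddy) -0.0001 0.0001 F -1.83 -3.10 -2.93 T [-0.82  0.49 -0.  ] op 0.0137
```

```bash
python3 -m handwheel '[[[0,0,0],[0,0.0015,0],0.0],[[0,0,0],[0,0.0015,0],0.0],[[0,0,0],[0,0.0015,0],0.0],[[0,0,0],[0,0.001,0],0.0]]' 60; python3 cf.py
for i in 1; do python3 -m handwheel '[[[0,0,0],[0,0.001,0],0.0],[[0,0,0],[0,0.001,0],0.0]]' >/dev/null; python3 cf.py; done
python3 -m handwheel '[[[0,0,0],[0,0.001,0],0.0],[[0,0,0],[0,0.001,0],0.0]]' >/dev/null; python3 cf.py
```

```text
time: 9.45
ee_pos: [0.5748, 0.0603, 0.1007]
ee_rot: [[-0.072, 0.997, 0.0], [0.997, 0.072, 0.0], [0.0, 0.0, -1.0]]
contact_force: [-1.5, -3.2, -3.8]
opening: 0.0134
t 9.45 caddy x -21.12 y -13.88 z 100.69  yaw 4.11 tilt xy(caddy) 0.0002 0.0001 F -1.75 -3.12 -3.76 T [-0.66  0.4  -0.03] op 0.0134
t 9.65 caddy x -19.15 y -13.88 z 100.70  yaw 4.11 tilt xy(caddy) 0.0003 0.0001 F -1.44 -2.57 -2.09 T [-0.71  0.29 -0.02] op 0.0136
t 9.85 caddy x -17.13 y -13.86 z 100.71  yaw 4.10 tilt xy(caddy) 0.0003 0.0001 F -1.05 -2.60 -3.17 T [-0.64  0.31 -0.03] op 0.0136
```

```bash
python3 -m handwheel '[[[0,0,0],[0,0.0006,0],0.0],[[0,0,0],[0,0.0006,0],0.0]]' >/dev/null; python3 cf.py
python3 -m handwheel '[[[0,0,0],[0,0.0006,0],0.0],[[0,0,0],[0,0.0006,0],0.0]]' >/dev/null; python3 cf.py
python3 -m handwheel '[[[0,0,0],[0,0.0006,0],0.0],[[0,0,0],[0,0.0006,0],0.0]]' >/dev/null; python3 cf.py
```

```text
t 10.05 caddy x -15.99 y -13.86 z 100.69  yaw 4.11 tilt xy(caddy) 0.0002 0.0001 F -0.97 -3.00 -3.63 T [-0.6   0.26 -0.03] op 0.0138
t 10.25 caddy x -15.51 y -13.87 z 100.59  yaw 4.11 tilt xy(caddy) -0.0014 0.0001 F -4.20 -2.60 -1.32 T [-0.68  0.91 -0.03] op 0.0136
t 10.45 caddy x -15.30 y -13.87 z 100.33  yaw 4.12 tilt xy(caddy) -0.0034 0.0001 F -6.20 -3.01 -0.45 T [-0.79  1.38 -0.03] op 0.0137
```

```bash
cat > ok.py <<'E'
import sys,numpy as np
from plant import env
s=env.state();a=np.radians(4.35);f=s['contact_force'][:2]@[np.cos(a),np.sin(a)]
sys.exit(0 if f>-5 else 1)
E
python3 ok.py && python3 -m handwheel '[[[0,0,0],[0,0.0006,0],0.0],[[0,0,0],[0,0.0006,0],0.0]]' >/dev/null; python3 cf.py
python3 ok.py && python3 -m handwheel '[[[0,0,0],[0,0.0006,0],0.0],[[0,0,0],[0,0.0006,0],0.0]]' >/dev/null; python3 cf.py
python3 ok.py && python3 -m handwheel '[[[0,0,0],[0,0.0006,0],0.0],[[0,0,0],[0,0.0006,0],0.0]]' >/dev/null; python3 cf.py
python3 ok.py && python3 -m handwheel '[[[0,0,0],[0,0.0006,0],0.0],[[0,0,0],[0,0.0006,0],0.0]]' >/dev/null; python3 cf.py
python3 ok.py && python3 -m handwheel '[[[0,0,0],[0,0.0006,0],0.0],[[0,0,0],[0,0.0006,0],0.0]]' >/dev/null; python3 cf.py
```

```text
t 10.45 caddy x -15.30 y -13.87 z 100.33  yaw 4.12 tilt xy(caddy) -0.0034 0.0001 F -6.20 -3.01 -0.45 T [-0.79  1.38 -0.03] op 0.0137
t 10.45 caddy x -15.30 y -13.87 z 100.33  yaw 4.12 tilt xy(caddy) -0.0034 0.0001 F -6.20 -3.01 -0.45 T [-0.79  1.38 -0.03] op 0.0137
t 10.45 caddy x -15.30 y -13.87 z 100.33  yaw 4.12 tilt xy(caddy) -0.0034 0.0001 F -6.20 -3.01 -0.45 T [-0.79  1.38 -0.03] op 0.0137
t 10.45 caddy x -15.30 y -13.87 z 100.33  yaw 4.12 tilt xy(caddy) -0.0034 0.0001 F -6.20 -3.01 -0.45 T [-0.79  1.38 -0.03] op 0.0137
t 10.45 caddy x -15.30 y -13.87 z 100.33  yaw 4.12 tilt xy(caddy) -0.0034 0.0001 F -6.20 -3.01 -0.45 T [-0.79  1.38 -0.03] op 0.0137
```

The stop is felt at about x = -15.6 in my frame. I'll ease off, set the canister on the floor, then press home.

```bash
python3 -m handwheel '[[[0,0,0],[0,-0.0014,0],0.0],[[0,0,0],[0,0,0.001],0.0],[[0,0,0],[0,0,0.001],0.0],[[0,0,0],[0,0,0],0.0]]' >/dev/null; python3 cf.py
python3 -m handwheel '[[[0,0,0],[0,0,0.0005],0.0],[[0,0,0],[0,0,0],0.0]]' >/dev/null; python3 cf.py
python3 -m handwheel '[[[0,0,0],[0,0,0.0005],0.0],[[0,0,0],[0,0,0],0.0]]' >/dev/null; python3 cf.py
```

```text
t 10.85 caddy x -15.57 y -13.87 z 98.40  yaw 4.11 tilt xy(caddy) -0.0010 0.0001 F -3.95 -3.26 -1.52 T [-0.64  0.94 -0.04] op 0.0137
t 11.05 caddy x -15.54 y -13.86 z 98.06  yaw 4.11 tilt xy(caddy) -0.0009 0.0001 F -4.66 -2.43 -0.95 T [-0.64  1.04  0.03] op 0.0137
t 11.25 caddy x -15.50 y -13.88 z 98.03  yaw 4.11 tilt xy(caddy) -0.0006 -0.0000 F -5.59 -1.69 2.21 T [-0.67  1.23  0.01] op 0.0141
```

```bash
python3 -m handwheel '[[[0,0,0],[0,0.001,0],0.0],[[0,0,0],[0,0.001,0],0.0]]' >/dev/null; python3 cf.py
python3 -m handwheel '[[[0,0,0],[0,0.001,0],0.0],[[0,0,0],[0,0.001,0],0.0]]' >/dev/null; python3 cf.py
python3 - <<'E'
from h import *
c=cam('wrist','w5.png')
E
```

```text
t 11.45 caddy x -15.19 y -13.82 z 98.15  yaw 4.13 tilt xy(caddy) -0.0041 -0.0000 F -11.55 -2.28 9.13 T [-0.81  2.49 -0.03] op 0.0139
t 11.65 caddy x -14.86 y -13.76 z 98.26  yaw 4.14 tilt xy(caddy) -0.0075 -0.0000 F -17.72 -3.30 14.08 T [-0.97  3.43 -0.03] op 0.0136
```

View pics/w5.png

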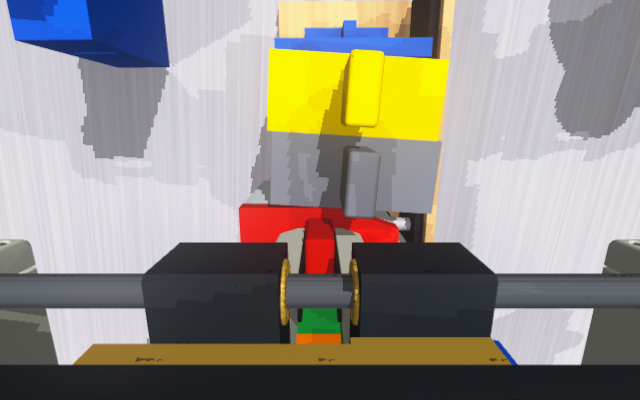

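```bash
python3 -m handwheel '[[[0,0,0],[0,0,0],0.0],[[0,0,0],[0,0,0],0.0],[[0,0,0],[0,0,0],0.0],[[0,0,0],[0,0,0],0.0]]' >/dev/null; python3 cf.py
python3 -m handwheel '[[[0,0,0],[0,-0.002,0],0.0],[[0,0,0],[0,-0.002,0],0.0],[[0,0,0],[0,0,0],0.0]]' >/dev/null; python3 cf.py
python3 - <<'E'
from h import *
c=cam('wrist','w6.png');P=cloud(c)*1000
hsv=cv2.cvtColor(c['img'],cv2.COLOR_RGB2HSV).astype(int);H,S,V=hsv[...,0],hsv[...,1],hsv[...,2]
o=np.array([594.8,75.7]);a=np.radians(4.35);cx=np.array([np.cos(a),np.sin(a)]);cy=np.array([-np.sin(a),np.cos(a)])
reg=np.zeros_like(H,bool);reg[30:245,235:460]=1
for n,m in(('yellow',(H>23)&(H<34)&(S>170)),('grey',S<110),('red',(H<5)&(S>180)),('blue',(H>100)&(S>150))):
    m=m.copy()
    if n=='grey': m[:128]=0;m[:,:268]=0;m[:,440:]=0
    zl=(60,75) if n=='blue' else (87,98)
    q=P[m&reg&(P[...,2]>zl[0])&(P[...,2]<zl[1])];d=np.stack([(q[:,:2]-o)@cx,(q[:,:2]-o)@cy],1)
    r=cv2.minAreaRect(d.astype(np.float32));print(n,len(q),q[:,2].mean().round(1),cv2.boxPoints(r).round(1).tolist(),round(r[2],2))
    A=np.c_[q,np.ones(len(q))];k=np.linalg.lstsq(np.c_[d,np.ones(len(d))],q[:,2],rcond=None)[0];print('  slope deg',np.degrees(k[:2]).round(2))
cv2.imwrite('pics/w6c.png',cv2.resize(c['img'][20:250,220:460,::-1],None,fx=3,fy=2.6))
E
```

```text
t 12.10 caddy x -14.89 y -13.78 z 98.29  yaw 4.13 tilt xy(caddy) -0.0072 0.0000 F -16.68 -2.35 11.69 T [-0.95  3.06 -0.08] op 0.0137
t 12.40 caddy x -15.56 y -13.85 z 98.02  yaw 4.11 tilt xy(caddy) -0.0004 0.0000 F -6.45 -2.30 1.84 T [-0.62  1.22  0.01] op 0.0140
yellow 11474 92.7 [[-42.900001525878906, 48.5], [47.5, 42.900001525878906], [50.0, 83.0999984741211], [-40.400001525878906, 88.69999694824219]] 86.47
  slope deg [-0.07 -0.07]
grey 9734 92.7 [[-43.400001525878906, -1.5], [46.79999923706055, -7.099999904632568], [49.79999923706055, 42.79999923706055], [-40.400001525878906, 48.29999923706055]] 86.49
  slope deg [-0.05  0.14]
red 3543 92.8 [[-61.29999923706055, -13.899999618530273], [28.700000762939453, -14.199999809265137], [28.700000762939453, 6.800000190734863], [-61.20000076293945, 7.099999904632568]] 89.79
  slope deg [-0.26 -0.95]
blue 2245 70.7 [[-40.099998474121094, 89.30000305175781], [47.5, 88.4000015258789], [47.599998474121094, 98.30000305175781], [-40.0, 99.30000305175781]] 89.36
  slope deg [-0.16 -1.19]
```

View pics/w6c.png

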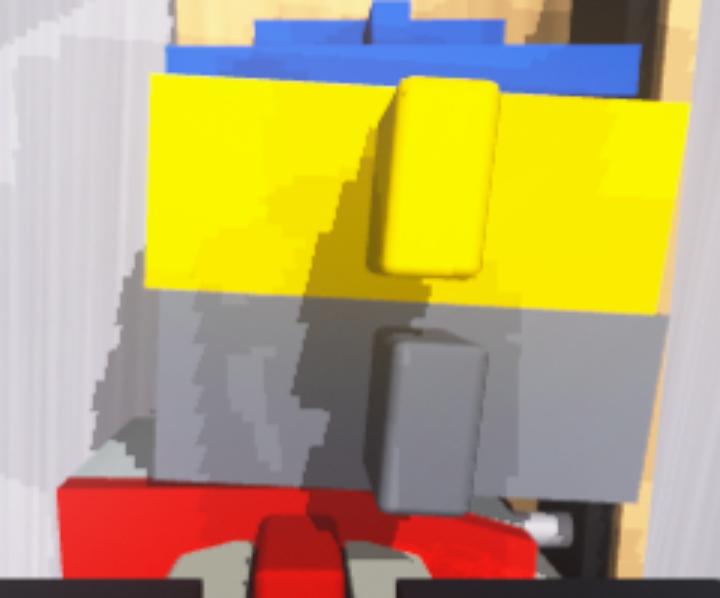

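Yellow and grey stand upright, yawed about 3.5° with flat lids, and red is upright and square. I'll relax the residual load and release.

```bash
python3 -m handwheel '[[[0,0,0],[0,-0.0006,-0.0002],0.0],[[0,0,0],[0,-0.0003,0],0.0],[[0,0,0],[0,0,0],0.0]]' >/dev/null; python3 cf.py
```

```text
t 12.75 caddy x -15.67 y -13.87 z 97.98  yaw 4.11 tilt xy(caddy) 0.0007 0.0001 F -3.09 -1.65 -1.23 T [-0.5   0.69 -0.03] op 0.0133
```

```bash
python3 -m handwheel '[[[0,0,0],[0,0,0],0.016],[[0,0,0],[0,0,0],0.02],[[0,0,0],[0,0,0],0.04],[[0,0,0],[0,0,0],0.04],[[0,0,0],[0,0,0],0.04],[[0,0,0],[0,0,0],0.04]]' >/dev/null; python3 cf.py
python3 -m handwheel '[[[0,0,0],[0,0,-0.01],0.04],[[0,0,0],[0,0,-0.02],0.04],[[0,0,0],[0,0,-0.03],0.04],[[0,0,0],[0,0,-0.04],0.04],[[0,0,0],[0,0,-0.02],0.04],[[0,0,0],[0,0,0],0.04]]' >/dev/null; python3 cf.py
python3 - <<'E'
from h import *
c=cam('wrist','w7.png');c=cam('scene','s7.png')
cv2.imwrite('pics/s7c.png',cv2.resize(c['img'][170:270,270:410,::-1],None,fx=5.5,fy=5.5))
E
```

```text
t 13.35 caddy x -15.84 y -13.87 z 97.95  yaw 4.11 tilt xy(caddy) 0.0005 0.0000 F -0.28 0.60 -0.29 T [-0.09  0.09  0.04] op 0.0395
t 13.95 caddy x -13.84 y -14.20 z 222.53  yaw 4.11 tilt xy(caddy) 0.0081 -0.0012 F -0.88 0.30 0.20 T [-0.08  0.02  0.01] op 0.0399
```

View pics/w7.png

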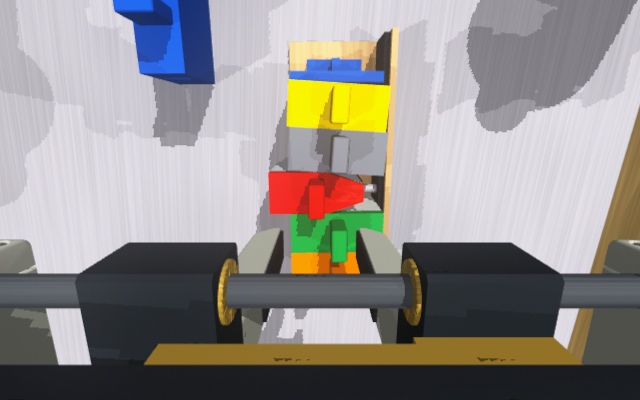

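View pics/s7c.png

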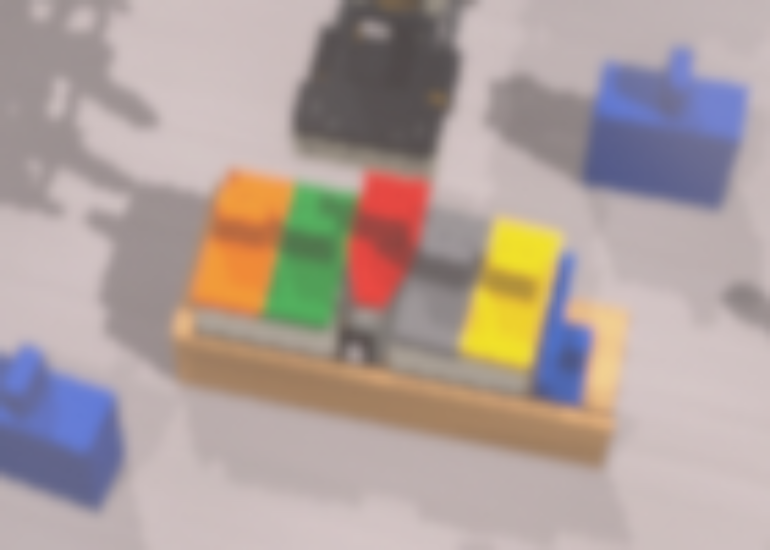

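Red is seated in the row at (315,190), with its nose on the stop screw at (365,188), and every canister is upright. I'll check the numbers.

Run:
```python
from h import *
c=cam('wrist','w8.png');P=cloud(c)*1000
hsv=cv2.cvtColor(c['img'],cv2.COLOR_RGB2HSV).astype(int);H,S,V=hsv[...,0],hsv[...,1],hsv[...,2]
o=np.array([594.8,75.7]);a=np.radians(4.35);cx=np.array([np.cos(a),np.sin(a)]);cy=np.array([-np.sin(a),np.cos(a)])
reg=np.zeros_like(H,bool);reg[30:260,262:400]=1
for n,m in(('yellow',(H>23)&(H<34)&(S>170)),('grey',S<110),('red',(H<5)&(S>180)),('green',(H>45)&(H<75)&(S>120)),('orange',(H>8)&(H<20)&(S>190)),('blue',(H>100)&(S>150))):
    m=m.copy()
    if n=='grey': m[:128]=0;m[175:]=0;m[:,:286]=0
    zl=(60,75) if n=='blue' else (87,98)
    q=P[m&reg&(P[...,2]>zl[0])&(P[...,2]<zl[1])];d=np.stack([(q[:,:2]-o)@cx,(q[:,:2]-o)@cy],1)
    r=cv2.minAreaRect(d.astype(np.float32));print(n,len(q),q[:,2].mean().round(1),cv2.boxPoints(r).round(1).tolist(),round(r[2],2))
```

```text
yellow 4039 92.7 [[-50.79999923706055, -73.5], [39.0, -79.30000305175781], [49.400001525878906, 82.9000015258789], [-40.400001525878906, 88.69999694824219]] 86.32
grey 3596 92.7 [[-43.0, 7.5], [46.900001525878906, 1.899999976158142], [49.5, 42.599998474121094], [-40.5, 48.20000076293945]] 86.42
red 2944 92.7 [[-61.5, -32.900001525878906], [28.0, -33.70000076293945], [28.399999618530273, 6.099999904632568], [-61.099998474121094, 7.0]] 89.43
green 2315 92.6 [[-42.0, -33.70000076293945], [-41.400001525878906, -74.0], [49.0, -72.69999694824219], [48.29999923706055, -32.400001525878906]] 0.87
orange 202 92.6 [[-51.599998474121094, -61.79999923706055], [-22.899999618530273, -106.19999694824219], [20.200000762939453, -78.30000305175781], [-8.5, -33.900001525878906]] 32.89
blue 985 70.7 [[-39.79999923706055, 89.19999694824219], [47.20000076293945, 88.30000305175781], [47.29999923706055, 98.4000015258789], [-39.599998474121094, 99.30000305175781]] 89.4
```

```bash
python3 -c "
from plant import env
print(env.job_done(), env.state()['time'])"
```

```text
the job is handed in; nothing more can be done
the job is handed in; nothing more can be done
```

The red canister is in the gap, pressed home on the stop and let go. I handed the job in at about 14 s on the robot's clock.

**How it went:** I gripped it by the handle and slid it in, pointed end first, with side forces of about 2–4 N. I felt the stop when the canister's origin was about 15.6 mm in front of the caddy's (±2–3 mm). I then set it on the caddy floor, pressed at about 17 N for roughly half a second, eased the load off and released.

**Last checks:**
- **Red canister:** it stands upright with its lid at 92.7 mm, within about 1° of the caddy's direction. Its middle is at about y = -13 mm, and its nose is at the stop to within about 0.5 mm.
- **Neighbours:** no canister tipped. Grey and yellow moved over as intended but stayed turned about 3.5° about the vertical, and I left them that way.
- **Bookend:** it slid about 5–7 mm.
- **Mug, bottle, bowl and blue look-alikes:** the arm passed nowhere near them, but I did not measure their positions again afterwards.

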